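Clip the filter cover onto the dust-filter housing

TASK

On the bench beside the analyser, pick up the grey cover that has two clip arms and set it on the oblong filter housing, clip arms over the two rimmed sides. Press it straight down until both clip arms snap under the rims and the cover lies flush, centred and square on the housing, then let go.

Things in the scene. Friction and masses are not known exactly. Their poses are not given: they have to be found in the camera images.
- cover_grip (a point): Loose grey cover, 155 g, standing on its two clip arms: plate 90 (x) x 68 (y) x 6 mm with an upright grip fin on top, 16 (x) x 44 (y) x 44 mm high. Point: fin centre, half-way up; fin top 22 mm above it, plate top 22 and plate underside 28 mm below. y runs from arm to arm, z up; half a turn makes no difference. A 60 x 30 x 12 mm tongue under the plate fits loosely in the housing. The other lid has no arms.
- housing_top (a point): Filter housing fixed to the bench: oblong open grey box 90 (x) x 58 (y) x 62 mm high, white filter inside, a 6 mm wide, 16 mm tall rim along each long side (70 mm over both). Point: centre of the top, level with the rims; x along the rims, z up. Home, the cover's fin centre is 28 mm above it, cover y along housing y. The last 22 mm down takes up to 10 to 20 N. The pot is round.
- clip_left (a joint): Sprung rigid arm on the cover's +y side, 30 mm wide (x), reaching 41 mm below the plate's underside. Hooks of the two arms are 64 mm apart, 18 mm below the plate; under them the tips flare to 90 mm apart, so 9 mm off-centre across the rims still finds its way. 0 rad = hanging straight (relaxed or snapped under the rim), about 0.15 while spread over a rim.
- clip_right (a joint): The same arm on the cover's -y side; 0 rad = straight, outward positive, about 0.15 while spread over a rim.

How it is judged:
At the end, for the whole second after the job is handed in: The cover is let go and lies upright on the housing, pressed home (its fin centre 25 to 30.5 mm above the housing's top point), within 15 mm of the centre, square within 0.2 rad (about 11 degrees), tilted less than 5 degrees, and both clip arms have snapped back (each below 0.09 rad) (z of cover_grip in the frame of housing_top between 0.025 and 0.0305 m and horizontal distance between cover_grip and housing_top below 0.015 m and angle between the y axis of cover_grip and the y axis of housing_top, either way round below 0.2 rad and angle between cover_grip's own z axis and vertical below 0.09 rad and value of joint each of clip_left, clip_right below 0.09 rad); the robot touches nothing.
It also fails if it takes over 42 s, if anything falls off the work surface, if the arm or the gripper's body presses on something with over 40 N, if the wrist force passes 120 N, or if a joint passes its speed limit or range.

ROBOT

A 7-joint arm with a two-finger parallel gripper is mounted at the origin on the work surface. World frame = base frame: x ahead of the robot, y to its left, z up, the work surface at z = 0. Lengths are in m, angles in rad, forces in N, time in s.
With the tool pointing down it reaches from about 0.4 to 0.875 m from the base axis. Payload 6.5 kg.
Tool frame: the origin (TCP) lies midway between the tips of the shut fingers; the grasp point (between the pads) lies 19 mm behind it (arm.grip_depth is the distance from the TCP to the grasp point, in m); z points along the fingers, y is the line along which they close (so a half turn about z gives the same grasp; the last joint's range is limited). The gripper opens to 88 mm and grips with 3 to 60 N. Pads are 18 mm wide; open, the fingers measure 123 mm over their backs; the gripper's body (75 mm by 187 mm) begins 45 mm behind the grasp point.
Start: joints at [1.098, 0.536, -0.004, 1.538, 0.003, 1.067, -0.071], TCP at [0.257, -0.597, 0.239] pointing down, gripper open.
Joint ranges: [-2.7, 2.7], [-0.37, 2.16], [-1.27, 1.26], [0.24, 2.4], [-1.31, 4.45], [0.19, 1.91], [-2.76, 2.76]. Speed limits (rad/s): [2.39, 2.39, 3.14, 3.14, 3.14, 3.14, 3.14].

INTERFACE

Orientations are given as a rotation vector (axis times angle).
In Python, from station import monitor, vision, workorder, arm gives the robot as it stands.
- The arm moves only by the shell command python3 -m jog 'ROWS' [FORCE]. ROWS is JSON, a list of rows, each a list of 3 entries, a list of its own where there are three numbers: the turn, a rotation vector about the tool's x, y, z in rad, then the shift along the tool's x, y, z in m, then the gripper command: -1 is shut, 1 is fully open, values between are in proportion. A call has 1 to 10 rows; each row is the pose to reach, as a shift and turn from the pose commanded when the call began, along the tool's axes at that moment; what a row does not reach only later rows make up. A row lasts 1/8 s, in which the tool goes at most 62.5 mm and 10.7 degrees, less where a joint would pass 70% of its speed; a pose out of reach is approached as far as the arm can. A call with a gripper value outside its range is refused whole. The fingers move at their own pace and stop on an object; FORCE is the grip in N (left out, the last holds). Time passes only in rows, so rows that repeat a pose let the fingers close. It gives the time, the measured TCP pose, the force, the opening and the grip force at its end, in the units of the state.
- monitor.read_state(): the state, without advancing time (a new reading comes with each control period).
- vision.camera(name): name is "side" or "top" or "wrist"; returns a dict with "image" (384x512x3 uint8, blue, green, red), "intrinsics" (3x3 intrinsics, pixels), "extrinsics" (4x4, takes a point from camera to world coordinates). Camera axes: x right, y up, looking along -z (the intrinsics and any distortion apply to the point x, -y, -z); pixel columns grow to the right and rows downward; lengths in m; the calibration is good to about 2 mm. A picture is of the moment at which its call begins. There is no depth.
- workorder.job_done(): hands the job in; it is judged then, once.
The state is a dict: "t": time; "q": joint angles; "joint_vel": joint speeds; "tau": joint torques, N m; "tool_pos": TCP position; "tcp_rot": TCP orientation; "force": force on the tool from outside, world axes, zero at the start; "ft_torque": the same for the moment, N m; "finger_gap": finger opening in m; "finger_force": force on a finger pad.
Only numpy, scipy, OpenCV 4.12 (cv2) and the standard library are available. Lean on these libraries where they do the work, as an engineer would, in place of code of your own. Each camera call takes 0.05 s, during which the arm holds its last target. There are 200 camera calls.

## Working session

There is one attempt and no reset: what is moved stays moved. The work goes in short steps, Python scripts to look and compute and a shell command to move; the robot and the scene stay as the last step left them, time stands still between calls to the robot, and variables do not carry over. Pictures are saved under pics/ and viewed, at most 10 in all, crops included, and the job is handed in when it is done.

```bash
mkdir -p pics
cat > h.py <<'E'
import numpy as np, cv2
from station import monitor, vision, workorder, arm
from scipy.spatial.transform import Rotation as R
def shot(n,f=None):
    c=vision.camera(n)
    if f: cv2.imwrite('pics/'+f,c['image'])
    return c
def ray(c,u,v):
    K=np.array(c['intrinsics']);E=np.array(c['extrinsics'])
    d=np.linalg.inv(K)@[u,v,1]; d=np.array([d[0],-d[1],-d[2]])
    return E[:3,3],E[:3,:3]@d
def plane(c,u,v,z):
    o,d=ray(c,u,v); return o+d*(z-o[2])/d[2]
def proj(c,p):
    K=np.array(c['intrinsics']);E=np.array(c['extrinsics'])
    q=E[:3,:3].T@(np.array(p)-E[:3,3]); w=K@[q[0],-q[1],-q[2]]; return w[:2]/w[2]
E
python3 - <<'E'
from h import *
a=shot('top','top0.png');b=shot('side','side0.png')
for c in(a,b): print({k:np.round(v,3).tolist() for k,v in c.items() if k!='image'}, c.keys())
s=monitor.read_state();print(s)
E
```

```text
{'intrinsics': [[363.041, 0.0, 257.597], [0.0, 363.041, 193.98], [0.0, 0.0, 1.0]], 'extrinsics': [[0.014, 0.987, -0.158, 0.437], [-1.0, 0.012, -0.014, -0.005], [-0.012, 0.158, 0.987, 0.813], [0.0, 0.0, 0.0, 1.0]]} dict_keys(['image', 'intrinsics', 'extrinsics'])
{'intrinsics': [[368.754, 0.0, 257.573], [0.0, 368.754, 196.652], [0.0, 0.0, 1.0]], 'extrinsics': [[-0.995, 0.051, -0.088, 0.465], [-0.101, -0.592, 0.8, 0.576], [-0.011, 0.804, 0.594, 0.518], [0.0, 0.0, 0.0, 1.0]]} dict_keys(['image', 'intrinsics', 'extrinsics'])
{'t': 0.1, 'q': array([ 1.09774566,  0.5370713 , -0.00442134,  1.53876451,  0.00260671,
        1.06734376, -0.07119821]), 'joint_vel': array([ 0.00116611, -0.00257268,  0.00045391, -0.00275655,  0.00072318,
       -0.00128942,  0.0008318 ]), 'tau': array([ 2.49444216e-03, -5.72086000e+01,  9.93840918e-01, -2.52234811e+01,
       -5.61723334e-02,  1.34467825e-02,  3.99717703e-05]), 'tool_pos': array([ 0.25696957, -0.5964332 ,  0.23794308]), 'tcp_rot': array([-3.07530887e+00, -6.34469628e-01,  7.02369337e-04]), 'force': array([ 0.09560551,  0.16858854, -0.18995862]), 'ft_torque': array([ 0.04959079, -0.03479622, -0.03517364]), 'finger_force': 0.0, 'finger_gap': 0.0881614854116455}
```

View pics/top0.png

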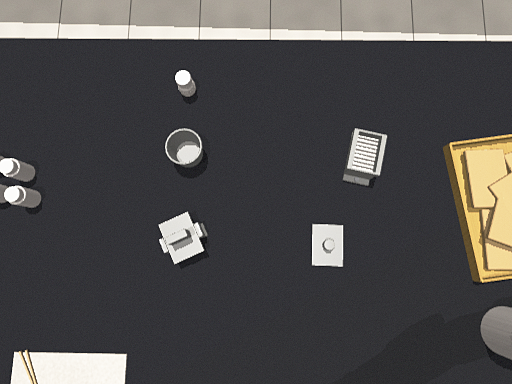

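View pics/side0.png

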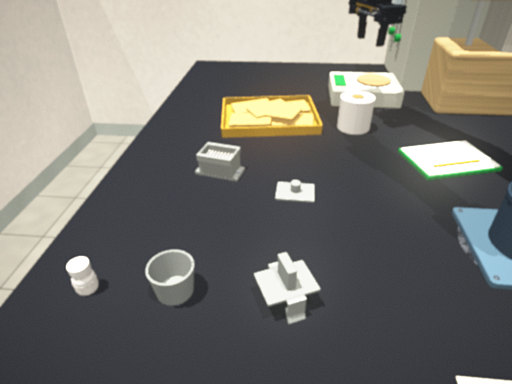

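The top view shows the cover at about (182,238), with its arms at (165,244) and (202,230). The housing is at about (367,150), the round pot at (184,148) and the armless lid at (328,245). The side view agrees: cover at (287,283), housing at (219,160).

Run:
```python
from h import *
a=shot('top');im=a['image']
c1=cv2.resize(im[200:275,145:220],None,fx=5.3,fy=5.3,interpolation=cv2.INTER_CUBIC)
c2=cv2.resize(im[115:190,330:405],None,fx=5.3,fy=5.3,interpolation=cv2.INTER_CUBIC)
cv2.imwrite('pics/crop.png',np.hstack([c1,c2]))
g=cv2.cvtColor(im,cv2.COLOR_BGR2GRAY)
for nm,(x0,y0,x1,y1),z in(('cover',(145,200,220,275),.047),('hous',(330,115,405,190),.062)):
    for t in(80,140,180,200):
        m=(g[y0:y1,x0:x1]>t).astype(np.uint8)
        cs,_=cv2.findContours(m,cv2.RETR_EXTERNAL,cv2.CHAIN_APPROX_NONE)
        c=max(cs,key=cv2.contourArea)
        b=cv2.boxPoints(cv2.minAreaRect(c))+[x0,y0]
        P=np.array([plane(a,u,v,z)[:2] for u,v in b])
        print(nm,t,b.round(1).tolist(),P.mean(0).round(4),np.linalg.norm(P[1]-P[0]).round(4),np.linalg.norm(P[2]-P[1]).round(4),np.degrees(np.arctan2(*(P[1]-P[0])[::-1])).round(1))
```

```text
cover 80 [[151.8, 226.7], [195.0, 207.1], [212.8, 246.4], [169.6, 266.0]] [0.4676 0.163 ] 0.0994 0.0917 -64.5
cover 140 [[152.3, 226.8], [191.2, 209.0], [209.0, 247.9], [170.1, 265.7]] [0.4659 0.1664] 0.0896 0.0909 -64.3
cover 180 [[152.3, 226.8], [190.8, 209.2], [208.6, 248.1], [170.1, 265.7]] [0.4657 0.1669] 0.0886 0.0909 -64.3
cover 200 [[152.3, 226.8], [190.8, 209.3], [208.4, 247.8], [169.9, 265.3]] [0.466  0.1671] 0.0886 0.0901 -64.5
hous 80 [[344.6, 169.1], [352.5, 127.2], [387.4, 133.7], [379.6, 175.7]] [ 0.652  -0.2236] 0.0946 0.0755 -11.7
hous 140 [[346.3, 168.7], [354.5, 127.5], [387.4, 134.1], [379.2, 175.2]] [ 0.6521 -0.2253] 0.093 0.0712 -12.4
hous 180 [[346.7, 167.7], [354.6, 127.9], [387.1, 134.4], [379.2, 174.2]] [ 0.6527 -0.2254] 0.09 0.0703 -12.4
hous 200 [[346.8, 167.8], [354.7, 128.5], [386.8, 135.0], [379.0, 174.2]] [ 0.6521 -0.2253] 0.0887 0.0695 -12.4
```

View pics/crop.png

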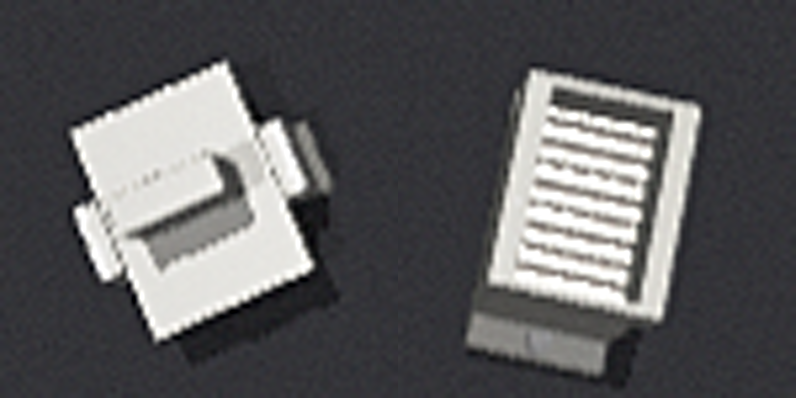

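```bash
cat >> h.py <<'E'
def go(pos,ydeg):
    "turn & shift in tool axes to TCP pos, pointing down, tool y along world angle ydeg (mod 180)"
    s=monitor.read_state(); R0=R.from_rotvec(s['tcp_rot']); best=None
    for k in(0,180):
        a=np.radians(ydeg+k); y=np.array([np.cos(a),np.sin(a),0]); z=np.array([0,0,-1.]); x=np.cross(y,z)
        t=(R0.inv()*R.from_matrix(np.c_[x,y,z])).as_rotvec()
        print('opt',t.round(3).tolist(), R0.inv().apply(np.array(pos)-s['tool_pos']).round(4).tolist())
    yy=R0.apply([0,1,0]); print('now',s['tool_pos'].round(4),'yaw y',np.degrees(np.arctan2(yy[1],yy[0])).round(1),'tilt',np.degrees(np.arccos(-R0.apply([0,0,1])[2])).round(2),'q7',s['q'][6].round(2),'t',s['t'])
E
python3 - <<'E'
from h import *
a=shot('top')
P=np.array([plane(a,145+u/5.3,200+v/5.3,.047)[:2] for u,v in((227,62),(72,130),(158,340),(312,268))])
print(P.round(4).tolist(),P.mean(0))
d=P[[0,1]].mean(0)-P[[2,3]].mean(0);print('xlen',np.linalg.norm(d),np.degrees(np.arctan2(d[1],d[0])))
d=P[[0,3]].mean(0)-P[[1,2]].mean(0);print('ylen',np.linalg.norm(d),np.degrees(np.arctan2(d[1],d[0])))
c=P.mean(0); go([c[0],c[1],.23],23)
E
```

```text
[[0.5198, 0.1537], [0.4918, 0.2144], [0.41, 0.1759], [0.4387, 0.1165]] [0.46507067 0.16513227]
xlen 0.08977547684040077 24.91081916512357
ylen 0.06644498224735416 -64.74919654057999
opt [-0.001, -0.001, -1.565] [0.4925, -0.6172, 0.0088]
opt [-0.001, 0.001, 1.576] [0.4925, -0.6172, 0.0088]
now [ 0.257  -0.5966  0.2382] yaw y -66.7 tilt 0.06 q7 -0.07 t 0.2
```

```bash
python3 -m jog '[[[0,0,-0.8],[0.334,-0.288,-0.03],1],[[0,0,-0.8],[0.334,-0.288,-0.03],1],[[0,0,-0.8],[0.334,-0.288,-0.03],1],[[0,0,-0.8],[0.334,-0.288,-0.03],1],[[0,0,-0.8],[0.334,-0.288,-0.03],1],[[0,0,-0.8],[0.334,-0.288,-0.03],1],[[0,0,-0.8],[0.334,-0.288,-0.03],1],[[0,0,-1.6],[0.493,-0.617,0.0],1],[[0,0,-1.6],[0.493,-0.617,0.0],1],[[0,0,-1.6],[0.493,-0.617,0.0],1]]'; python3 -c "
from h import *
go([.4655,.166,.22],25)"
```

```text
t: 1.45
tool_pos: [0.4568, -0.0158, 0.2534]
tcp_rot: [1.983, 2.436, 0.0]
force: [0.7, -0.9, -1.2]
finger_gap: 0.088
finger_force: 0.0
opt [0.0, 0.001, -0.232] [0.1763, 0.0454, 0.0334]
opt [0.001, -0.001, 2.91] [0.1763, 0.0454, 0.0334]
now [ 0.4568 -0.0158  0.2534] yaw y 11.7 tilt 0.04 q7 -0.01 t 1.45
```

```bash
python3 -m jog '[[[0,0,-0.23],[0.176,0.045,0.033],1],[[0,0,-0.23],[0.176,0.045,0.033],1],[[0,0,-0.23],[0.176,0.045,0.033],1],[[0,0,-0.23],[0.176,0.045,0.033],1],[[0,0,-0.23],[0.176,0.045,0.033],1],[[0,0,-0.23],[0.176,0.045,0.033],1]]'
python3 - <<'E'
from h import *
go([.4655,.166,.22],25)
c=shot('wrist','w1.png')
print(c['extrinsics'].round(3).tolist(),proj(c,[.4655,.166,.091]),proj(c,[.4655,.166,.047]))
E
```

```text
t: 2.2
tool_pos: [0.4668, 0.1619, 0.2204]
tcp_rot: [1.702, 2.64, -0.001]
force: [-0.7, 0.3, 0.4]
finger_gap: 0.0882
finger_force: 0.0
opt [-0.0, 0.001, -0.011] [0.0043, 0.0005, 0.0004]
opt [0.002, 0.0, 3.131] [0.0043, 0.0005, 0.0004]
now [0.4668 0.1619 0.2204] yaw y 24.4 tilt 0.06 q7 -0.25 t 2.2
[[0.91, -0.399, -0.109, 0.439], [0.414, 0.877, 0.243, 0.223], [-0.001, -0.266, 0.964, 0.366], [0.0, 0.0, 0.0, 1.0]] [255.66798031 177.40449647] [255.60845771 168.49680104]
```

View pics/w1.png

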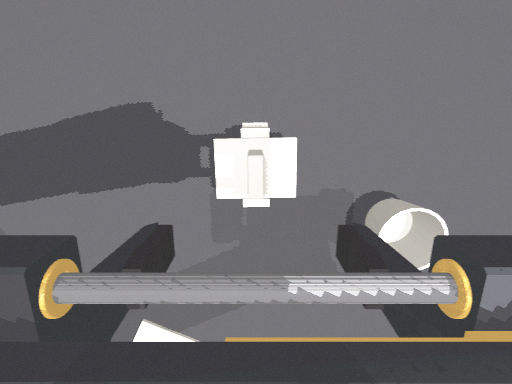

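The wrist view shows the plate centred at (256,168), matching the predicted (255.6,168.5), with its edges square to the tool. I'll descend and grip the fin.

```bash
python3 -m jog '[[[0,0,-0.01],[0.004,0,0.05],1],[[0,0,-0.01],[0.004,0,0.1],1],[[0,0,-0.01],[0.004,0,0.14],1],[[0,0,-0.01],[0.004,0,0.168],1],[[0,0,-0.01],[0.004,0,0.168],1],[[0,0,-0.01],[0.004,0,0.168],-1],[[0,0,-0.01],[0.004,0,0.168],-1],[[0,0,-0.01],[0.004,0,0.168],-1],[[0,0,-0.01],[0.004,0,0.168],-1],[[0,0,-0.01],[0.004,0,0.168],-1]]' 55;  python3 -m jog '[[[0,0,0],[0,0,0],-1],[[0,0,0],[0,0,0],-1],[[0,0,0],[0,0,0],-1]]'
```

```text
t: 3.5
tool_pos: [0.4648, 0.1674, 0.0525]
tcp_rot: [1.685, 2.651, 0.0]
force: [-0.2, 0.2, -0.4]
finger_gap: 0.0398
finger_force: 0.0
t: 3.88
tool_pos: [0.4647, 0.1674, 0.0523]
tcp_rot: [-1.685, -2.651, 0.0]
force: [0.9, -0.3, 0.7]
finger_gap: 0.0153
finger_force: 55.0
```

```bash
python3 -m jog '[[[0,0,0],[0,0,-0.05],-1],[[0,0,0],[0,0,-0.1],-1],[[0,0,0],[0,0,-0.15],-1],[[0,0,0],[0,0,-0.15],-1]]'; python3 -c "
from h import *
go([.6525,-.2254,.19],-12.4)"
```

```text
t: 4.38
tool_pos: [0.4668, 0.1683, 0.2055]
tcp_rot: [1.683, 2.647, 0.008]
force: [-0.3, -0.3, -1.9]
finger_gap: 0.0154
finger_force: 55.0
opt [0.007, -0.001, 0.655] [-0.4353, 0.001, 0.016]
opt [0.001, 0.009, -2.487] [-0.4353, 0.001, 0.016]
now [0.4668 0.1683 0.2055] yaw y 25.1 tilt 0.38 q7 -0.28 t 4.375
```

```bash
python3 -m jog '[[[0,0,0.08],[-0.05,0,0],-1],[[0,0,0.16],[-0.1,0,0],-1],[[0,0,0.24],[-0.15,0,0],-1],[[0,0,0.33],[-0.21,0,0],-1],[[0,0,0.42],[-0.27,0,0],-1],[[0,0,0.5],[-0.33,0,0.01],-1],[[0,0,0.58],[-0.39,0,0.016],-1],[[0,0,0.655],[-0.435,0.001,0.016],-1],[[0,0,0.655],[-0.435,0.001,0.016],-1],[[0,0,0.655],[-0.435,0.001,0.016],-1]]'
python3 - <<'E'
from h import *
go([.6525,-.2254,.19],-12.4)
c=shot('wrist','w2.png')
a=shot('top')
cv2.imwrite('pics/t2.png',cv2.resize(a['image'][90:220,300:430],None,fx=4,fy=4,interpolation=cv2.INTER_CUBIC))
th=np.radians(-12.4);X=np.array([np.cos(th),np.sin(th),0]);Y=np.array([-X[1],X[0],0])
for s,t in((1,1),(1,-1),(-1,-1),(-1,1)): print(proj(c,np.array([.6525,-.2254,.062])+s*.045*X+t*.035*Y).round(1))
E
```

```text
t: 5.62
tool_pos: [0.6494, -0.2247, 0.1845]
tcp_rot: [-2.445, -1.968, 0.002]
force: [0.7, 0.7, -1.7]
finger_gap: 0.0155
finger_force: 55.0
opt [-0.003, -0.001, 0.001] [0.0, 0.0032, -0.0055]
opt [0.001, -0.005, -3.14] [0.0, 0.0032, -0.0055]
now [ 0.6494 -0.2247  0.1845] yaw y -12.3 tilt 0.18 q7 -0.14 t 5.625
[307.9 146.6]
[304.3 218.9]
[211.7 218.6]
[208.9 146.3]
```

View pics/w2.png

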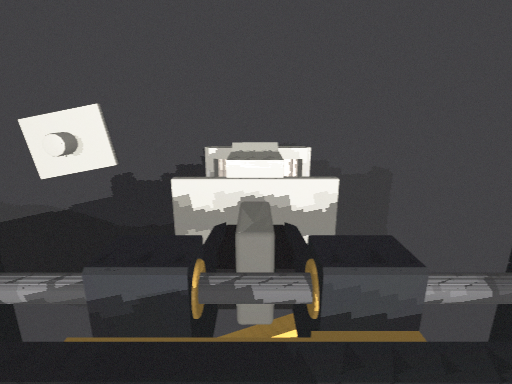

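View pics/t2.png

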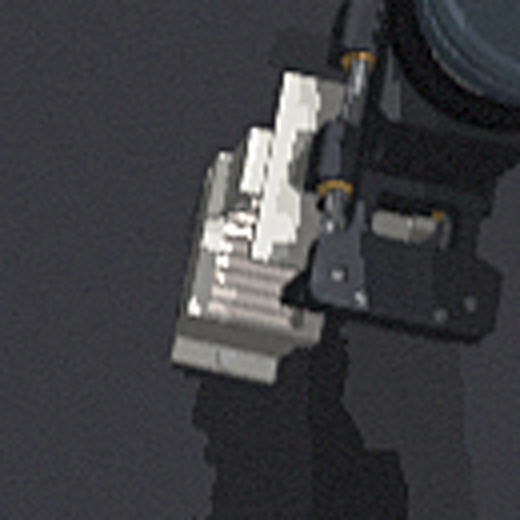

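The wrist view shows the housing's far rim edge from (205,147) to (311,147), matching the prediction to within a few pixels. The plate's far edge runs from (171,179) to (338,179) and looks level. Next I'll check how the cover sits in the hand against the housing.

Run:
```python
from h import *
c=shot('wrist');s=monitor.read_state();Ri=R.from_rotvec(s['tcp_rot']).inv();p=s['tool_pos']
print(p)
zt=p[2]-.0523+.047
for n,pts,z in(('plate',((171,179),(338,179)),zt),('hous',((205,147),(311,147)),.062)):
    Q=[Ri.apply(plane(c,u,v,z)-p) for u,v in pts]; print(n,np.round(Q,4).tolist(),'len',np.linalg.norm(Q[0]-Q[1]).round(4))
g=cv2.cvtColor(c['image'],cv2.COLOR_BGR2GRAY)
print(g[135:185:2,215].tolist()); print(g[152,196:216].tolist(),g[152,300:320].tolist())
print(g[195,164:178].tolist(),g[195,330:345].tolist())
```

```text
[ 0.65000785 -0.22410153  0.18595883]
plate [[0.0321, -0.0438, 0.0054], [0.0322, 0.0439, 0.0053]] len 0.0878
hous [[0.0343, -0.0454, 0.124], [0.0345, 0.0513, 0.1239]] len 0.0967
[67, 70, 70, 67, 66, 68, 115, 248, 181, 179, 180, 180, 136, 96, 94, 91, 93, 92, 90, 93, 91, 109, 228, 245, 245]
[68, 68, 66, 69, 71, 69, 68, 56, 94, 157, 179, 178, 212, 242, 248, 248, 221, 178, 182, 180] [250, 250, 250, 250, 250, 250, 247, 241, 239, 233, 158, 68, 68, 66, 69, 67, 69, 68, 68, 68]
[43, 46, 47, 46, 43, 46, 44, 68, 136, 167, 169, 168, 169, 168] [231, 231, 232, 230, 232, 230, 230, 198, 115, 63, 60, 61, 62, 60, 59]
```

```bash
python3 -m jog '[[[0,0,0],[0.001,0.003,0.02],-1],[[0,0,0],[0.001,0.003,0.04],-1],[[0,0,0],[0.001,0.003,0.06],-1],[[0,0,0],[0.001,0.003,0.065],-1],[[0,0,0],[0.001,0.003,0.07],-1],[[0,0,0],[0.001,0.003,0.075],-1],[[0,0,0],[0.001,0.003,0.08],-1],[[0,0,0],[0.001,0.003,0.082],-1],[[0,0,0],[0.001,0.003,0.082],-1]]' 60; python3 -c "
from h import *
go([.6525,-.2254,.0733],-12.4)"
```

```text
t: 6.9
tool_pos: [0.6535, -0.2257, 0.1044]
tcp_rot: [2.448, 1.969, -0.0]
force: [0.5, 0.2, -1.9]
finger_gap: 0.0157
finger_force: 60.0
opt [-0.0, 0.0, -0.0] [0.0001, -0.001, 0.0311]
opt [0.0, 0.0, 3.142] [0.0001, -0.001, 0.0311]
now [ 0.6535 -0.2257  0.1044] yaw y -12.4 tilt 0.01 q7 -0.16 t 6.9
```

```bash
python3 -m jog '[[[0,0,0],[0,-0.001,0.004],-1],[[0,0,0],[0,-0.001,0.008],-1],[[0,0,0],[0,-0.001,0.011],-1],[[0,0,0],[0,-0.001,0.014],-1],[[0,0,0],[0,-0.001,0.017],-1],[[0,0,0],[0,-0.001,0.02],-1]]'; python3 -m jog '[[[0,0,0],[0,0,0.002],-1],[[0,0,0],[0,0,0.005],-1],[[0,0,0],[0,0,0.008],-1],[[0,0,0],[0,0,0.01],-1],[[0,0,0],[0,0,0.01],-1]]'
```

```text
t: 7.65
tool_pos: [0.6534, -0.2253, 0.0848]
tcp_rot: [2.447, 1.968, 0.002]
force: [1.4, 1.0, 3.9]
finger_gap: 0.0156
finger_force: 60.0
t: 8.28
tool_pos: [0.6517, -0.2253, 0.0738]
tcp_rot: [-2.447, -1.968, 0.002]
force: [-1.4, 1.9, 1.8]
finger_gap: 0.0157
finger_force: 60.0
```

```bash
python3 -m jog '[[[0,0,0],[0,0,0.001],-1],[[0,0,0],[0,0,0.002],-1],[[0,0,0],[0,0,0.003],-1],[[0,0,0],[0,0,0.004],-1],[[0,0,0],[0,0,0.004],-1]]'
python3 - <<'E'
from h import *
c=shot('side')
o=proj(c,[.6525,-.2254,.08]).astype(int);print(o)
cv2.imwrite('pics/s3.png',cv2.resize(c['image'][o[1]-50:o[1]+50,o[0]-60:o[0]+60],None,fx=5,fy=5,interpolation=cv2.INTER_CUBIC))
E
```

```text
t: 8.9
tool_pos: [0.6517, -0.2254, 0.0737]
tcp_rot: [-2.448, -1.967, 0.003]
force: [-14.0, 4.6, 27.8]
finger_gap: 0.0155
finger_force: 60.0
[217 144]
```

View pics/s3.png

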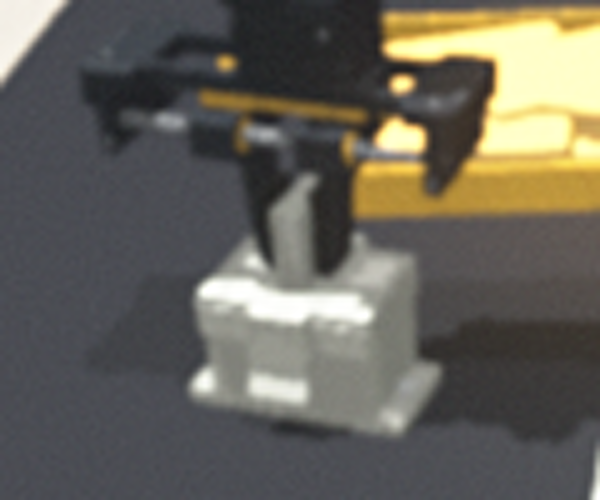

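The side view shows the plate flush on the housing, with the near clip arm down over the rim at about (280,350). The force rose to 28 N while the height stayed put, so the cover is bottomed. I'll unload, release and retreat.

```bash
python3 -m jog '[[[0,0,0],[0,0,-0.002],-1],[[0,0,0],[0,0,-0.004],-1],[[0,0,0],[0,0,-0.004],1],[[0,0,0],[0,0,-0.004],1],[[0,0,0],[0,0,-0.004],1],[[0,0,0],[0,0,-0.004],1],[[0,0,0],[0,0,-0.004],1],[[0,0,0],[0,0,-0.004],1],[[0,0,0],[0,0,-0.004],1]]'; python3 -m jog '[[[0,0,0],[0,0,-0.03],1],[[0,0,0],[0,0,-0.07],1],[[0,0,0],[0,0,-0.12],1],[[0,0,0],[0,0,-0.15],1],[[0,0,0],[-0.06,0,-0.15],1],[[0,0,0],[-0.12,0,-0.15],1],[[0,0,0],[-0.15,0,-0.15],1],[[0,0,0],[-0.15,0,-0.15],1]]'
python3 - <<'E'
from h import *
c=shot('side');a=shot('top')
A=cv2.resize(c['image'][95:195,165:265],None,fx=4,fy=4,interpolation=cv2.INTER_CUBIC)
B=cv2.resize(a['image'][100:200,315:415],None,fx=4,fy=4,interpolation=cv2.INTER_CUBIC)
cv2.imwrite('pics/f.png',np.hstack([A,B]))
g=cv2.cvtColor(a['image'],cv2.COLOR_BGR2GRAY)
E
```

```text
t: 10.07
tool_pos: [0.6525, -0.2255, 0.0744]
tcp_rot: [2.448, 1.968, -0.0]
force: [-0.7, -0.6, -0.7]
finger_gap: 0.0832
finger_force: 0.0
t: 11.08
tool_pos: [0.6186, -0.3757, 0.224]
tcp_rot: [2.453, 1.962, -0.003]
force: [0.4, 0.5, 0.5]
finger_gap: 0.088
finger_force: 0.0
```

View pics/f.png

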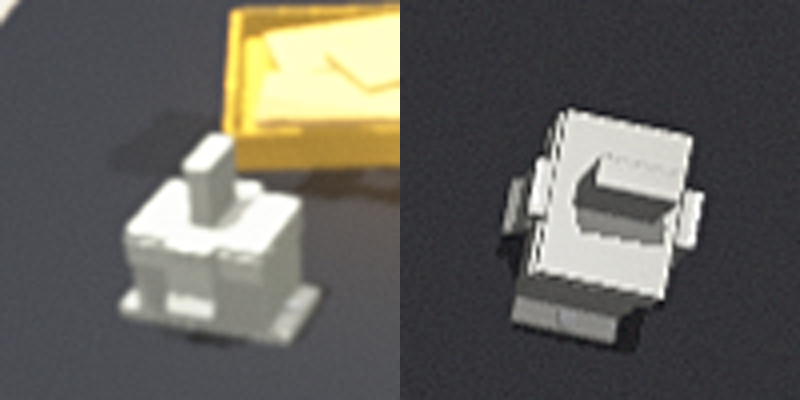

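The final view shows the cover flush, centred and square on the housing, with both arms straight at the sides ((190,300) in the side half, (515,205) and (690,218) in the top half). The gripper is clear.

```bash
python3 -c "
from h import *
print(workorder.job_done())"
```

```text
the job is handed in; nothing more can be done
None
```

I pressed the cover onto the filter housing until it bottomed at 28 N, let go and handed the job in at about 11 s; it looked flush, centred and square with both clips snapped in the last pictures, but no verdict came back.

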